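# Wedge a rocking stirrer until it stands firm

### The job

The flat laboratory stirrer rocks because the foot under its far-left corner is stuck too short: first press down on that corner to feel it rock, and let it come back. Then push the wooden wedge along the bench, without picking it up, thin end first under the short foot until it is snug, leaving the stirrer level and where it stands and the other things alone. Press firmly on the same corner again and, once it no longer rocks, finish while still holding that press.

Things in the scene. Friction and masses are not known exactly. Their poses are not given: they have to be found in the camera images.
- stirrer: Flat cream stirrer, 3 kg, with a dark panel on its -x side: a box 190 (x) by 220 (y) by 50 mm, underside 25 mm and flat top 75 mm above the bench. Origin on the bench under its centre; x to its far side, y left, z up. It stands level on three 22 mm rubber feet at (75,-90), (-75,90), (-75,-90); the one at (75,90) is short. 4 to 7 N down above that foot tips it until the foot lands; let go, it falls back level.
- foot_bottom (a point): Centre of the underside of the short foot, a rubber disc 22 mm across and 10 mm tall on a steel stud, under the stirrer's far-left corner, 20 mm in from both side faces. It hangs 5 to 11 mm above the bench, differently each time; its thread is seized. Between the feet the space under the box is open.
- press_corner (a point): Point on the stirrer's flat top, 75 mm above the bench, straight above the short foot, 20 mm in from the box's two side faces: where to press. A press of 10 to 20 N tests it firmly.
- wedge: Plain wooden wedge on the bench, 120 mm long (x), 44 mm wide (y), 90 g; rises evenly from 1.5 mm at the thin end (x = +60) to 18 mm at the upright heel (x = -60). Origin: centre of its underside; z up. Starts left of the short foot, thin end roughly towards it. Slides under less than 2 N; at the foot the push rises sharply: 3 to 8 N is snug, far more can lift or shove the stirrer. It does not slip back when loaded.
- wedge_heel (a point): Centre of the wedge's upright heel face (44 mm wide, 18 mm tall), 9 mm above the bench: push here.
- amber_bottle: Bystander: amber bottle, 72 mm across, 150 mm tall, right of the stirrer. Origin: centre of its underside.
- jar: Bystander: glass jar, 54 mm across, 65 mm tall, beyond the stirrer. Origin: centre of its underside.
- vial_rack: Bystander: metal vial rack with a row of five holes, 32 x 120 x 30 mm, left of the stirrer on the robot's side of the wedge. Origin: centre of its underside.
- screwdriver: Bystander: screwdriver, 180 mm long, about 30 mm thick, lying beyond the wedge. Origin: under the middle of the tool.
- beaker: Bystander: glass beaker, 64 mm across, 80 mm tall, beyond the stirrer, beside the jar. Origin: centre of its underside.
Things that resemble listed ones, but are neither listed nor needed, are in the scene too. There is more than one size of the wedge; the job needs the smallest.

How it is judged:
On the way, in this order (a step that is already met when the one before it is completed fails the run):
1. pressed by the fingers, the unwedged stirrer rocks (contact force between the fingers and stirrer above 1 N and angle between stirrer's own z axis and vertical above 0.02 rad and contact force between wedge and stirrer below 0.1 N), for 0.1 s.
2. the stirrer is back level and let go, and the wedge reaches under the short foot (x of foot_bottom in the frame of wedge between -0.055 and 0.055 m and y of foot_bottom in the frame of wedge between -0.024 and 0.024 m and angle between stirrer's own z axis and vertical below 0.015 rad and contact force between the fingers and stirrer below 0.2 N), for 0.2 s.
At the end, for the whole second after the job is handed in: The fingers still press on the stirrer with over 5 N; it is still and level within 0.015 rad (2 mm at the corner), within 25 mm of where it stood; its short foot loads the wedge with over 1 N; the wedge lies flat and the fingers no longer touch it (x of foot_bottom in the frame of wedge between -0.055 and 0.055 m and y of foot_bottom in the frame of wedge between -0.024 and 0.024 m and contact force between the fingers and stirrer above 5 N and contact force between wedge and stirrer above 1 N and contact force between the fingers and wedge below 0.2 N and angle between stirrer's own z axis and vertical below 0.015 rad and angular speed of stirrer below 0.05 rad/s and angle between wedge's own z axis and vertical below 0.06 rad and distance of stirrer from where it was at the start of the episode below 0.025 m); the arm keeps its last pose, push and grip.
It fails at once if the wedge is lifted off the bench or stood on end (height (world z) of wedge above 0.012 m or angle between wedge's own z axis and vertical above 0.35 rad).
It fails at once if the stirrer is lifted, or shoved more than 40 mm (height (world z) of stirrer above 0.02 m or distance of stirrer from where it was at the start of the episode above 0.04 m or angle between stirrer's own z axis and vertical above 0.2 rad).
It fails at once if a bystander is moved more than 25 mm or knocked over (distance of any of amber_bottle, jar, vial_rack, screwdriver, beaker from where it was at the start of the episode above 0.025 m or angle between any of amber_bottle, jar, vial_rack, beaker's own z axis and vertical above 0.5 rad).
It also fails if it takes over 61 s, if anything falls off the work surface, if the arm or the gripper's body presses on something with over 40 N, if the wrist force passes 120 N, or if a joint passes its speed limit or range.

### The arm

A 6-joint arm with a two-finger parallel gripper is mounted at the origin on the work surface. World frame = base frame: x ahead of the robot, y to its left, z up, the work surface at z = 0. Lengths are in m, angles in rad, forces in N, time in s.
With the tool pointing down it reaches from about 0.35 to 0.85 m from the base axis. Payload 8.1 kg.
Tool frame: the origin (TCP) lies between the finger pads; the fingertips stand nose_length ahead of it and the grasp point (between the pads) lies 2 mm behind it (nose_length is the distance from the TCP to the fingertips, in m); z points along the fingers, x is the direction in which the jaws open and shut, and the axes are right-handed (so a half turn about z gives the same grasp; the last joint's range is limited). The gripper opens to 93 mm and grips with 3 to 60 N. Pads are 15 mm wide; open, the fingers measure 128 mm over their backs; the gripper's body (75 mm by 188 mm) begins 65 mm behind the grasp point.
Start: joints at [1.216, 0.13, 1.488, -0, 1.523, -0.085], TCP at [0.16, 0.578, 0.236] pointing down, gripper open.
Joint ranges: [-2.96, 2.96], [-0.89, 2.26], [0.02, 2.5], [-1.34, 4.48], [0, 2.73], [-2.66, 2.66]. Speed limits (rad/s): [2.39, 2.39, 2.79, 3.14, 3.14, 3.14].

### API

Orientations are given as a rotation vector (axis times angle).
In Python, from plant import * gives the robot as it stands.
- The arm moves only by the tool carry_out, never from a script. Its argument "steps" is a list of rows, each an object with "xyz": the shift along the world's x, y, z in cm, a list of three; "rot": the turn, a rotation vector about the world's x, y, z in degrees, a list of three. In form: [{"xyz": [tx, ty, tz], "rot": [rx, ry, rz]}, ...]. A call has 1 to 10 rows; each row is the pose to reach, as a shift and turn from the pose commanded when the call began; what a row does not reach only later rows make up. A row lasts 1/10 s, in which the tool goes at most 50 mm and 8.59 degrees, less where a joint would pass 70% of its speed; a pose out of reach is approached as far as the arm can. A call with a gripper value outside its range is refused whole. "grip" is the opening, from 0 (shut) to 1 (fully open), set as the call begins (left out, the last holds). The fingers move at their own pace and stop on an object; "force" is the grip in N (left out, the last holds). Time passes only in rows, so rows that repeat a pose let the fingers close. It gives the time, the measured TCP pose, the force and the opening at its end, in the units of the state.
- read_state(): the state, without advancing time (a new reading comes with each control period).
- read_camera(name): name is "scene" or "top"; returns the picture (384x512x3 uint8, red, green, blue); there is no depth.
- calibration(name): a dict with "fov_y" (degrees; the focal length in pixels is half the picture's height over the tangent of half this angle, whatever the lens; pixels are square), "cx", "cy" (the principal point, pixels), "dist_coeffs" ([k1, k2, p1, p2, k3] as OpenCV has them; the pictures are not rectified), "xyz" and "attitude" of the camera in the world. Camera axes: x right, y down, z forward; pixel columns grow to the right and rows downward; lengths in m; the calibration is good to about 2 mm. A picture is of the moment at which its call begins. calibration takes no time and is no camera call.
- close_job(): hands the job in, once; it reports no verdict.
The state is a dict: "t": time; "q": joint angles; "dq": joint speeds; "joint_torque": joint torques, N m; "tool_pos": TCP position; "orientation": TCP orientation; "force": force on the tool from outside, world axes, zero at the start; "wrist_torque": the same for the moment, N m; "opening": finger opening in m.
Only numpy, scipy, OpenCV 4.12 (cv2) and the standard library are available. Lean on these libraries where they do the work, as an engineer would, in place of code of your own. Each camera call takes 0.05 s, during which the arm holds its last target.

## Working session

There is one attempt and no reset: what is moved stays moved. The work goes in short steps, Python scripts to look and compute and a tool call to move; the robot and the scene stay as the last step left them, time stands still between calls to the robot, and variables do not carry over. Pictures are saved under pics/ and viewed, and the job is handed in when it is done.

Besides the shell and the picture viewer there is one more tool, called after "Request:" by a JSON object that holds its "api" and its "payload". carry_out: Moves the arm, as the interface text tells. Its arguments: {"type":"object","properties":{"steps":{"type":"array","items":{"type":"object","properties":{"xyz":{"type":"array","items":{"type":"number"}},"rot":{"type":"array","items":{"type":"number"}}}}},"grip":{"type":"number"},"force":{"type":"number"}},"required":["steps"]}

```bash
ls; mkdir -p pics; python3 - <<'E'
from plant import *
import cv2
for n in ("scene","top"):
    im=read_camera(n); cv2.imwrite(f"pics/{n}0.png",im[:,:,::-1]); print(n,calibration(n))
print(read_state())
try: print(nose_length)
except Exception as e: print(e)
E
```

```text
pics
scene {'fov_y': 43.21790949242278, 'cx': 252.9537837117768, 'cy': 190.48137887174465, 'dist_coeffs': array([-0.18890279,  0.        ,  0.        ,  0.        ,  0.        ]), 'xyz': array([ 1.05516539, -0.63984639,  1.07198813]), 'attitude': array([-2.29763943, -0.86067806,  0.30177882])}
top {'fov_y': 57.94610711475564, 'cx': 254.41246449046844, 'cy': 190.78031691604178, 'dist_coeffs': array([-0.07380589,  0.        ,  0.        ,  0.        ,  0.        ]), 'xyz': array([0.43800913, 0.00115323, 0.83971283]), 'attitude': array([-2.20235888,  2.14240619, -0.05469391])}
{'t': 0.1, 'q': array([ 1.21555675e+00,  1.31110011e-01,  1.48913965e+00, -1.59162039e-05,
        1.52296443e+00, -8.54055595e-02]), 'dq': array([-0.0006875 , -0.00137215, -0.00465165, -0.00097806, -0.00060629,
       -0.00160581]), 'joint_torque': array([ 9.58988712e-04, -5.61341107e+01, -4.93097126e+01,  7.69803068e-02,
        2.92251573e-02, -1.10582214e-04]), 'tool_pos': array([0.15976875, 0.57785769, 0.23469462]), 'orientation': array([ 2.49935298e+00,  1.90191891e+00, -2.13705280e-03]), 'force': array([-0.23979067, -0.51092079, -1.09684354]), 'wrist_torque': array([-0.00742354,  0.02596715,  0.01500068]), 'opening': 0.09303106032612063}
0.017
```

View pics/scene0.png

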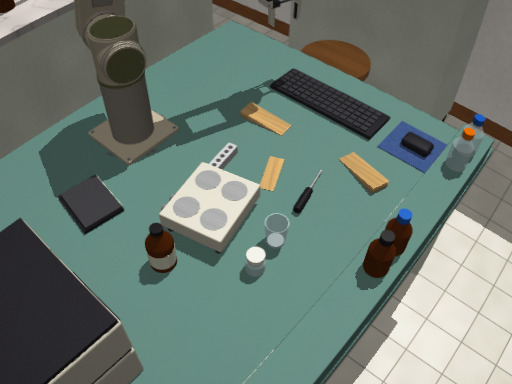

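View pics/top0.png

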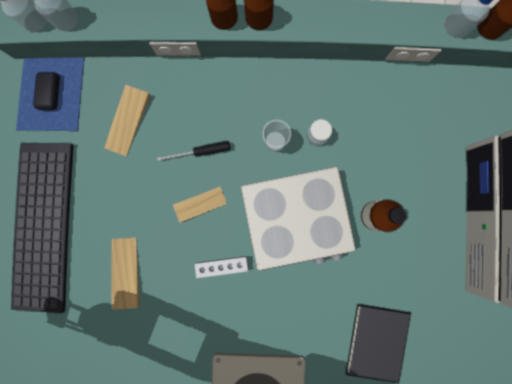

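The top view has +x up and +y left. The stirrer is at about (298,218), and its far-left corner is near (243,188). The candidate wedge is at about (200,204), with two larger lookalikes further left. Next I'll enlarge the crops.

```bash
cat > h.py <<'E'
import numpy as np, cv2
from plant import *
from scipy.spatial.transform import Rotation as R
def cam(n):
    c=calibration(n); f=192/np.tan(np.radians(c['fov_y']/2))
    K=np.array([[f,0,c['cx']],[0,f,c['cy']],[0,0,1.]])
    return K,c['dist_coeffs'],np.array(c['xyz']),R.from_rotvec(c['attitude']).as_matrix()
def pt(n,u,v,z):
    K,d,o,Rm=cam(n); p=cv2.undistortPoints(np.array([[[u,v]]],float),K,d)[0,0]
    r=Rm@np.array([p[0],p[1],1]); return o+r*(z-o[2])/r[2]
def px(n,P):
    K,d,o,Rm=cam(n); Rc=Rm.T
    return cv2.projectPoints(np.array(P,float).reshape(-1,3),cv2.Rodrigues(Rc)[0],-Rc@o,K,d)[0].reshape(-1,2)
def crop(src,x0,y0,x1,y1,s,out,pts=None,im=None):
    im=cv2.imread(src) if im is None else im
    c=cv2.resize(im[y0:y1,x0:x1],None,fx=s,fy=s,interpolation=cv2.INTER_CUBIC)
    for k in range(x0-x0%10+10,x1,10): cv2.putText(c,str(k),((k-x0)*s,8),0,.28,(0,0,255)); cv2.line(c,((k-x0)*s,9),((k-x0)*s,14),(0,0,255))
    for k in range(y0-y0%10+10,y1,10): cv2.putText(c,str(k),(0,(k-y0)*s+3),0,.28,(0,0,255)); 
    if pts is not None:
        for p in pts: cv2.circle(c,(int((p[0]-x0+.5)*s),int((p[1]-y0+.5)*s)),2,(255,0,255),-1)
    cv2.imwrite(out,c)
E
python3 - <<'E'
from h import *
crop("pics/top0.png",160,130,360,280,4,"pics/t1.png")
crop("pics/scene0.png",150,130,330,260,4,"pics/s1.png")
E
```

```text
(no output)
```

View pics/t1.png

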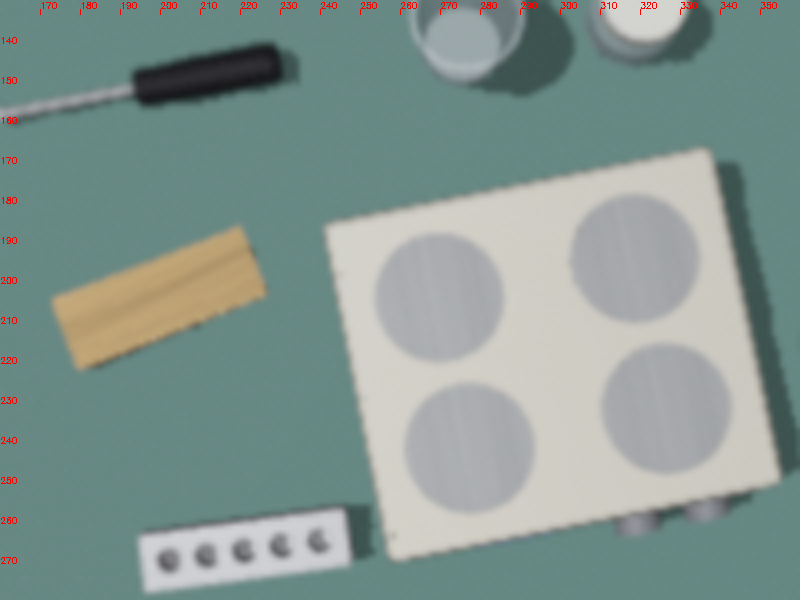

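View pics/s1.png

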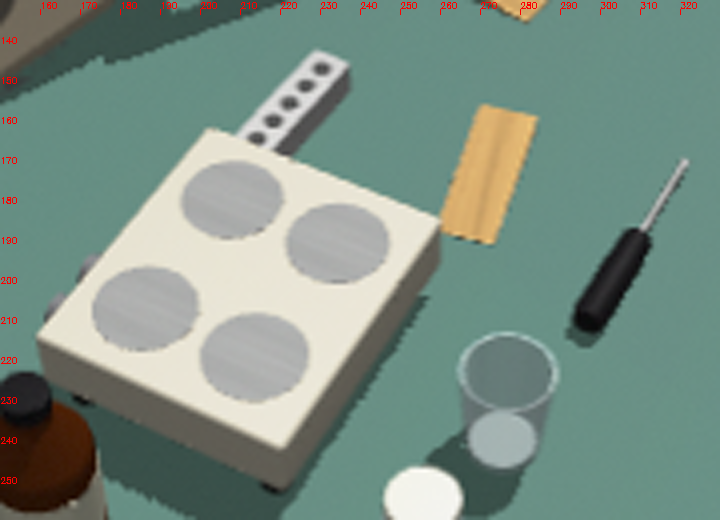

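```bash
cat > fit.py <<'E'
from h import *
from scipy.optimize import least_squares
def uc(c,x0,y0,s=4): return np.array([((a+.5)/s-.5+x0,(b+.5)/s-.5+y0) for a,b in c])
def fit(P,obs,x0):  # P local pts ; obs {cam:px}
    def w(p):
        c,s=np.cos(p[2]),np.sin(p[2]); return np.c_[p[0]+c*P[:,0]-s*P[:,1],p[1]+s*P[:,0]+c*P[:,1],P[:,2]]
    f=lambda p:np.concatenate([(px(n,w(p))[~np.isnan(o[:,0])]-o[~np.isnan(o[:,0])]).ravel() for n,o in obs.items()])
    r=least_squares(f,x0); return r.x,r.fun
E
python3 - <<'E'
from fit import *
np.set_printoptions(precision=4,suppress=True)
S=np.array([[.095,.11,.075],[.095,-.11,.075],[-.095,-.11,.075],[-.095,.11,.075]])
st=uc([(326,226),(710,148),(781,483),(391,561)],160,130)
ss=uc([(441,218),(283,448),(38,337),(208,128)],150,130)
for o in ({'top':st},{'scene':ss},{'top':st,'scene':ss}):
    x,r=fit(S,o,[.4,0,.1]);print('stirrer',x,r)
    c,s=np.cos(x[2]),np.sin(x[2]); print(' corner',x[0]+c*.075-s*.09,x[1]+s*.075+c*.09)
W=np.array([[.06,.022,.0015],[.06,-.022,.0015],[-.06,-.022,.018],[-.06,.022,.018]])
# thin end at right(-y): x axis points to -y; wedge +y = world +x (far)
wt=uc([(241,227),(266,296),(80,371),(52,299)],160,130)
# scene: image; thin end near bottom (towards stirrer)
ws=uc([(493,244),(440,234),(482,104),(538,117)],150,130)
for nm,WW in (('right thin',W),('left thin',np.c_[W[:,:2],.0195-W[:,2]])):
  for o in ({'top':wt},{'scene':ws},{'top':wt,'scene':ws}):
    x,r=fit(WW,o,[.4,.25,-1.3]);print(nm,x,np.degrees(x[2]),r)
# other wedges dims
for q in [((128,86),(149,96),(127,155),(106,146)),((111,240),(136,238),(138,307),(112,308))]:
    p=[pt('top',*a,.01) for a in q]; print([np.linalg.norm(p[i]-p[i-1]) for i in range(4)])
for n,q,z in (('jar',(320,140),0),('beaker',(275,140),0)): print(n,pt('top',*q,z))
r=[pt('top',160+a/4,130+b/4,.03) for a,b in((138,536),(345,508),(352,566),(145,594))];print('rack',r)
print('sd',pt('top',195,152,.015),pt('top',229,147,.015),pt('top',158,159,.01))
E
```

```text
stirrer [ 0.4369 -0.077   0.2237] [-0.7647 -0.6259  0.3721 -0.4344  0.7386  0.3461 -0.3459  0.666 ]
 corner 0.49004358094940137 0.027362154718993156
stirrer [ 0.4378 -0.0774  0.2348] [ 0.7648 -0.2268  0.5089  0.6854 -1.1748  0.0998 -0.1133 -0.9939]
 corner 0.48977943550843206 0.027532094218179037
stirrer [ 0.4372 -0.0771  0.2277] [-0.8504 -0.5343  0.2051 -0.7225  0.9034 -0.019  -0.0967  0.693   0.8185
 -0.1379  0.0153  0.5476 -1.3327 -0.3853  0.1759 -1.2109]
 corner 0.4899291698395937 0.027486811515053076
right thin [ 0.4634  0.1521 -1.158 ] -66.34686032761815 [-0.0004  0.2168  0.4107 -0.2791 -0.4152 -0.4065  0.0096  0.4694]
right thin [ 0.4653  0.1524 -1.1506] -65.92177073884677 [ 0.6666  0.3137 -0.565  -0.5847 -0.0054  0.2192 -0.1041  0.0631]
right thin [ 0.4641  0.1523 -1.1548] -66.16349829311574 [-0.1407 -0.1373  0.3227 -0.658  -0.4429 -0.6435 -0.0714  0.2562  0.2217
  0.1145 -0.9851 -0.8272 -0.2527  0.0356 -0.3723 -0.0813]
left thin [ 0.4629  0.1531 -1.1811] -67.67397974387413 [-0.8808  0.267  -0.7389  0.2641  0.3705 -0.792   1.3064  0.2684]
left thin [ 0.4658  0.1518 -1.1255] -64.48577300352443 [ 1.4773 -3.2423  0.0081 -3.8806 -0.7367  4.1775 -0.863   3.7697]
left thin [ 0.4638  0.1529 -1.1587] -66.39061826703393 [-1.1758 -0.5689 -0.6512 -0.7299  0.847  -0.7322  1.4065  0.4733  0.4645
 -3.7667 -0.8505 -4.7598 -0.3128  3.6572 -0.5651  3.571 ]
[np.float64(0.1611475993330382), np.float64(0.06155006983470069), np.float64(0.15737654246481003), np.float64(0.059368488809083256)]
[np.float64(0.16382320068271575), np.float64(0.0626605315849243), np.float64(0.16528634354326194), np.float64(0.06462547901949643)]
jar [ 0.629  -0.1358  0.    ]
beaker [ 0.6261 -0.0254  0.    ]
rack [array([0.323 , 0.1555, 0.03  ]), array([0.3432, 0.0355, 0.03  ]), array([0.31  , 0.0304, 0.03  ]), array([0.2896, 0.1502, 0.03  ])]
sd [0.5889 0.1679 0.015 ] [0.603  0.0857 0.015 ] [0.5706 0.2596 0.01  ]
```

The fits agree. The stirrer is at (0.437,-0.077) with a yaw of 13°, which puts the foot at about (0.490,0.0275). The wedge is at (0.464,0.152), heading -66° with its thin end towards the foot, and its size matches 120x44; the lookalikes are about 160x62. I'll move above the press corner with the jaws shut and tool x along the stirrer's x.

Request:
{"api": "carry_out", "payload": {"steps": [{"xyz": [2.1, -3.5, 0], "rot": [0, 0, -6.2]}, {"xyz": [4.2, -7, 0], "rot": [0, 0, -12.4]}, {"xyz": [6.3, -10.5, 0], "rot": [0, 0, -18.6]}, {"xyz": [8.4, -14, 0], "rot": [0, 0, -24.8]}, {"xyz": [10.5, -17.5, 0], "rot": [0, 0, -31]}, {"xyz": [12.6, -21, 0], "rot": [0, 0, -37.2]}, {"xyz": [14.7, -24.5, 0], "rot": [0, 0, -43.4]}, {"xyz": [16.8, -28, 0], "rot": [0, 0, -49.6]}, {"xyz": [18.9, -31.5, 0], "rot": [0, 0, -55.8]}, {"xyz": [21, -35, 0], "rot": [0, 0, -62]}], "grip": 0, "force": 20}}

```text
t: 1.1
tool_pos: [0.3702, 0.2267, 0.2354]
orientation: [3.123, 0.336, -0.0]
force: [0.3, 0.9, -1.0]
opening: 0.0174
```

Request:
{"api": "carry_out", "payload": {"steps": [{"xyz": [2.4, -4, 0]}, {"xyz": [4.8, -8, 0]}, {"xyz": [7.2, -12, 0]}, {"xyz": [9.6, -16, -3]}, {"xyz": [12, -19.9, -6]}, {"xyz": [12, -19.9, -9.5]}, {"xyz": [12, -19.9, -12.5]}, {"xyz": [12, -19.9, -12.5]}]}}

```text
validation failed for argument at $.st...
```

```bash
python3 - <<'E'
from h import *
for n in("top","scene"):
    cv2.imwrite(f"pics/{n}2.png",read_camera(n)[:,:,::-1])
s=read_state();print(s['tool_pos'],s['force'],s['opening'])
a=cv2.imread("pics/scene2.png")[130:280,150:330]
b=cv2.imread("pics/top2.png")[130:280,160:340]
cv2.imwrite("pics/c2.png",cv2.resize(np.vstack([a,b]),None,fx=2,fy=2,interpolation=2) if 0 else cv2.resize(np.hstack([a,b]),None,fx=2.2,fy=2.2,interpolation=2))
E
```

```text
[0.37167543 0.2246627  0.23535527] [-0.72032056  0.40311875 -0.21058619] 0.009556310723335936
```

View pics/c2.png

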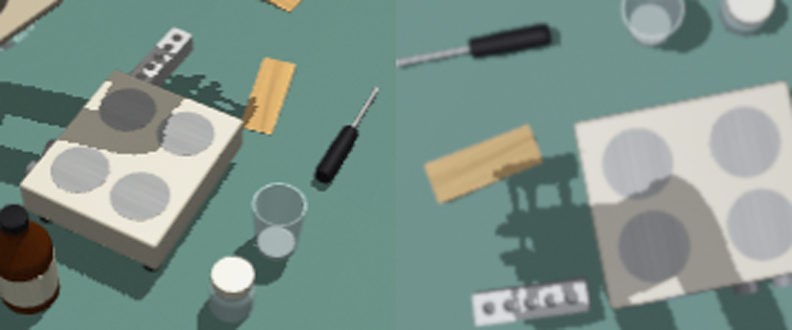

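The move was refused because every row needs "rot". The crops show nothing has moved. I'll send it again.

Request:
{"api": "carry_out", "payload": {"steps": [{"xyz": [2.4, -4, 0], "rot": [0, 0, 0]}, {"xyz": [4.8, -8, 0], "rot": [0, 0, 0]}, {"xyz": [7.2, -12, 0], "rot": [0, 0, 0]}, {"xyz": [9.6, -16, -3], "rot": [0, 0, 0]}, {"xyz": [11.9, -19.8, -6], "rot": [0, 0, 0]}, {"xyz": [11.9, -19.8, -9.5], "rot": [0, 0, 0]}, {"xyz": [11.9, -19.8, -12.5], "rot": [0, 0, 0]}, {"xyz": [11.9, -19.8, -12.5], "rot": [0, 0, 0]}]}}

```text
t: 2.0
tool_pos: [0.4849, 0.0308, 0.1054]
orientation: [-3.121, -0.344, 0.015]
force: [-0.6, 0.7, -0.1]
opening: 0.0004
```

```bash
python3 - <<'E'
from h import *
for n in("top","scene"):
    cv2.imwrite(f"pics/{n}3.png",read_camera(n)[:,:,::-1])
s=read_state();print(s['tool_pos'],s['force'],s['opening'],s['orientation'])
a=cv2.imread("pics/scene3.png")[100:250,170:350]
b=cv2.imread("pics/top3.png")[130:280,160:340]
cv2.imwrite("pics/c3.png",cv2.resize(np.hstack([a,b]),None,fx=2.2,fy=2.2,interpolation=2))
E
```

```text
[0.48839127 0.0310507  0.11067793] [-0.0937025   0.44307436  0.39425575] 0.0007381440196382683 [-3.12211667e+00 -3.45111662e-01  2.55112489e-03]
```

View pics/c3.png

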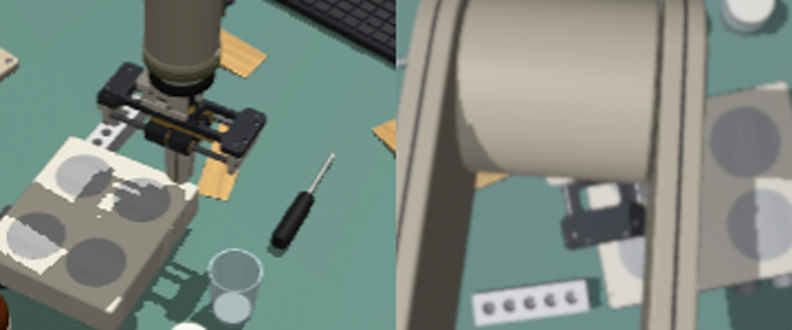

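Request:
{"api": "carry_out", "payload": {"steps": [{"xyz": [0.1, -0.3, -0.8], "rot": [0, 0, 0]}, {"xyz": [0.1, -0.3, -1.4], "rot": [0, 0, 0]}, {"xyz": [0.1, -0.3, -1.7], "rot": [0, 0, 0]}, {"xyz": [0.1, -0.3, -1.9], "rot": [0, 0, 0]}, {"xyz": [0.1, -0.3, -2.1], "rot": [0, 0, 0]}, {"xyz": [0.1, -0.3, -2.2], "rot": [0, 0, 0]}, {"xyz": [0.1, -0.3, -2.3], "rot": [0, 0, 0]}, {"xyz": [0.1, -0.3, -2.3], "rot": [0, 0, 0]}]}}

```text
t: 2.9
tool_pos: [0.4912, 0.0287, 0.0894]
orientation: [-3.121, -0.343, -0.005]
force: [-2.5, 6.8, 10.6]
opening: 0.0004
```

Request:
{"api": "carry_out", "payload": {"steps": [{"xyz": [0, 0, 0], "rot": [0, 0, 0]}, {"xyz": [0, 0, 0], "rot": [0, 0, 0]}]}}

```text
t: 3.1
tool_pos: [0.4911, 0.0286, 0.0895]
orientation: [-3.121, -0.344, -0.005]
force: [-2.6, 7.2, 10.2]
opening: 0.0007
```

```bash
cat > look.py <<'E'
import sys
from h import *
k=sys.argv[1]
for n in("top","scene"):
    cv2.imwrite(f"pics/{n}{k}.png",read_camera(n)[:,:,::-1])
s=read_state();print(s['t'],s['tool_pos'],s['force'],s['opening'],s['orientation'])
a=cv2.imread(f"pics/scene{k}.png")[100:250,170:350]
b=cv2.imread(f"pics/top{k}.png")[130:280,160:340]
cv2.imwrite(f"pics/c{k}.png",cv2.resize(np.hstack([a,b]),None,fx=2.2,fy=2.2,interpolation=2))
E
python3 look.py 4
```

```text
3.2 [0.49116676 0.02867495 0.0894867 ] [-2.1882744   6.91015057  9.86483938] 0.00037697524574533336 [-3.12086188 -0.34352142 -0.00486199]
```

View pics/c4.png

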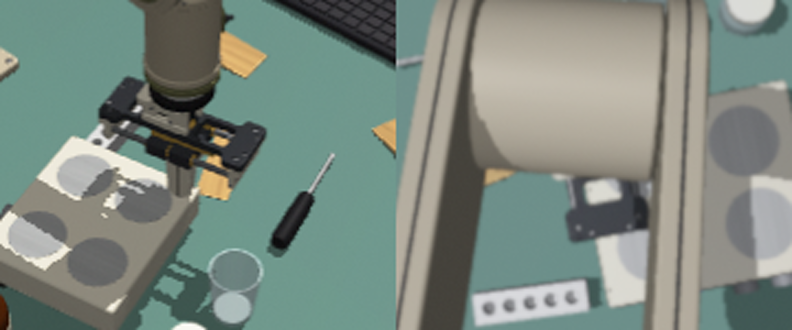

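Request:
{"api": "carry_out", "payload": {"steps": [{"xyz": [0, 0.1, -0.1], "rot": [0, 0, 0]}, {"xyz": [0, 0.2, -0.2], "rot": [0, 0, 0]}, {"xyz": [0, 0.2, -0.3], "rot": [0, 0, 0]}, {"xyz": [0, 0.2, -0.3], "rot": [0, 0, 0]}]}}

```text
t: 3.6
tool_pos: [0.4921, 0.0301, 0.0869]
orientation: [-3.122, -0.343, -0.008]
force: [0.4, 4.1, 9.7]
opening: 0.0008
```

Request:
{"api": "carry_out", "payload": {"steps": [{"xyz": [0, 0.1, -0.1], "rot": [0, 0, 0]}, {"xyz": [0, 0.1, -0.2], "rot": [0, 0, 0]}, {"xyz": [0, 0.1, -0.3], "rot": [0, 0, 0]}, {"xyz": [0, 0.1, -0.3], "rot": [0, 0, 0]}]}}

```text
t: 4.0
tool_pos: [0.4925, 0.0306, 0.0859]
orientation: [3.122, 0.344, 0.009]
force: [-7.5, 3.0, 26.3]
opening: 0.0005
```

```bash
python3 look.py 5; python3 - <<'E'
from h import *
a=[cv2.imread(f"pics/scene{k}.png")[130:260,150:270] for k in(3,5)]
cv2.imwrite("pics/c5b.png",cv2.resize(np.hstack(a),None,fx=3.3,fy=3.3,interpolation=2))
E
```

```text
4.1 [0.49257759 0.03061034 0.0858945 ] [-6.80405552  2.39775132 26.42879477] 0.0006480281428149688 [3.12237317 0.34360063 0.00879561]
```

View pics/c5b.png

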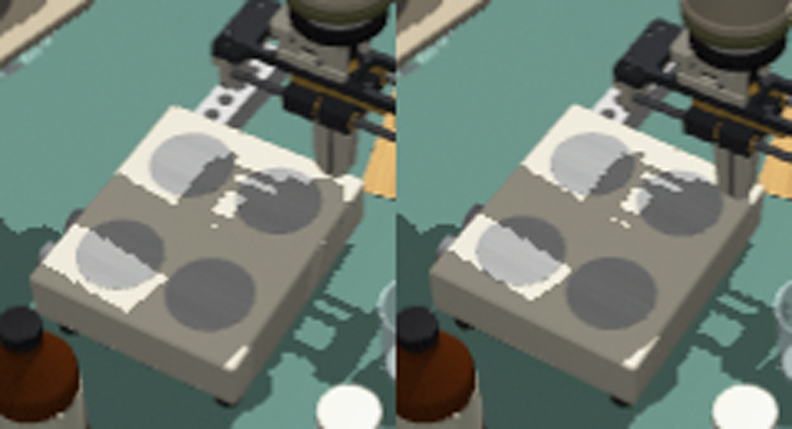

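The rocking was clear: the corner gave about 6 mm, then the force rose to 26 N when the foot landed. Next I'll release it and move to the wedge's near side by the heel, so I can nudge its heading by about -13° towards the foot.

Request:
{"api": "carry_out", "payload": {"steps": [{"xyz": [0, 0, 0.5], "rot": [0, 0, 0]}, {"xyz": [0, 0, 1.5], "rot": [0, 0, 0]}, {"xyz": [0, 0, 4], "rot": [0, 0, 0]}, {"xyz": [-1.5, 3, 5], "rot": [0, 0, 0]}, {"xyz": [-4, 6.5, 5], "rot": [0, 0, 0]}, {"xyz": [-6.5, 10, 4.5], "rot": [0, 0, 0]}, {"xyz": [-8.5, 13, 3], "rot": [0, 0, 0]}, {"xyz": [-10.2, 15, 0.5], "rot": [0, 0, 0]}, {"xyz": [-10.2, 15.1, -3], "rot": [0, 0, 0]}, {"xyz": [-10.2, 15.1, -4], "rot": [0, 0, 0]}]}}

```text
t: 5.1
tool_pos: [0.385, 0.1812, 0.0387]
orientation: [3.122, 0.346, -0.008]
force: [-0.9, -0.7, 0.3]
opening: 0.0003
```

```bash
python3 look.py 6
```

```text
5.2 [0.38642762 0.18074575 0.04037144] [-0.99625856 -0.27947863 -0.15418703] 0.0006183215857381148 [ 3.12195554  0.34324755 -0.00595088]
```

View pics/c6.png

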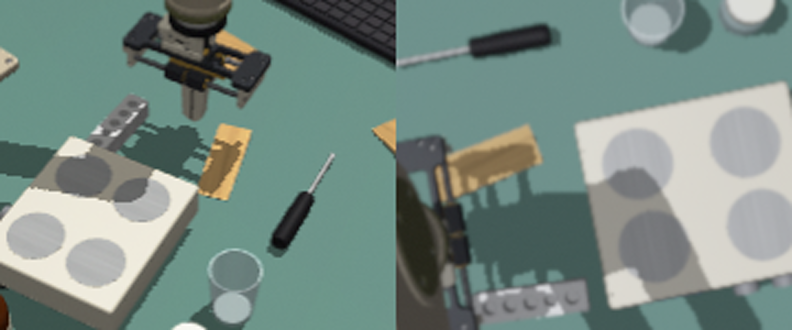

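Request:
{"api": "carry_out", "payload": {"steps": [{"xyz": [0, 0.1, -1.0], "rot": [0, 0, 0]}, {"xyz": [0, 0.2, -1.8], "rot": [0, 0, 0]}, {"xyz": [0.8, 0.4, -1.8], "rot": [0, 0, 0]}, {"xyz": [1.4, 0.5, -1.8], "rot": [0, 0, 0]}, {"xyz": [1.8, 0.6, -1.8], "rot": [0, 0, 0]}, {"xyz": [2.2, 0.7, -1.8], "rot": [0, 0, 0]}, {"xyz": [2.5, 0.8, -1.8], "rot": [0, 0, 0]}, {"xyz": [2.8, 0.8, -1.8], "rot": [0, 0, 0]}, {"xyz": [3.0, 0.9, -1.8], "rot": [0, 0, 0]}, {"xyz": [3.0, 0.9, -1.8], "rot": [0, 0, 0]}]}}

```text
t: 6.2
tool_pos: [0.4182, 0.1904, 0.0237]
orientation: [-3.123, -0.343, -0.0]
force: [1.1, -0.0, -0.7]
opening: 0.0009
```

```bash
python3 look.py 7;  python3 - <<'E'
from h import *
crop("pics/top7.png",160,160,260,235,8,"pics/t7.png")
crop("pics/scene7.png",230,130,310,210,7,"pics/s7.png")
E
```

```text
6.3 [0.41786474 0.19028559 0.02360962] [-0.26261722  0.57430648 -0.00885065] 7.608207946152638e-05 [ 3.12273705e+00  3.43227650e-01 -5.17952078e-05]
```

View pics/t7.png

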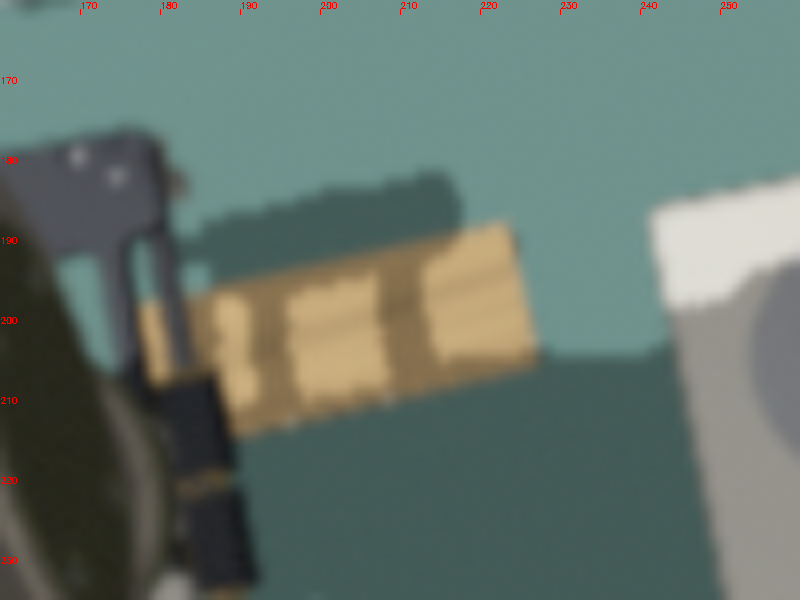

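View pics/s7.png

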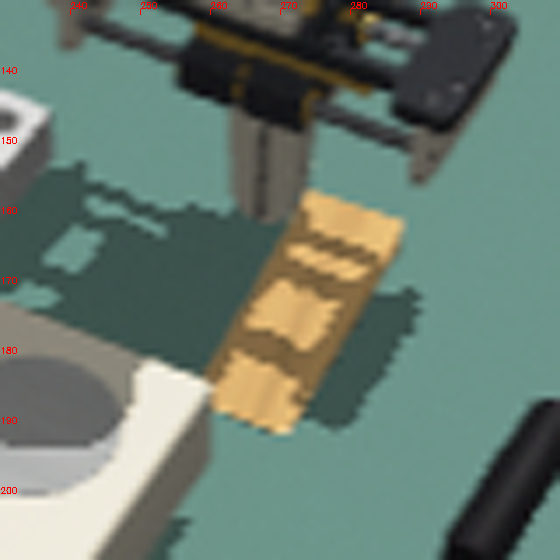

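```bash
cat > wf.py <<'E'
from fit import *
np.set_printoptions(precision=4,suppress=True)
W=np.array([[.06,.022,.0015],[.06,-.022,.0015],[-.06,-.022,.018],[-.06,.022,.018]])
F=np.array([.4899,.0275])
def rep(o,x0=(.465,.15,-1.3)):
    x,r=fit(W,o,x0);d=F-x[:2];c,s=np.cos(x[2]),np.sin(x[2])
    print('wedge',x,'deg',np.degrees(x[2]),'foot in wedge',c*d[0]+s*d[1],-s*d[0]+c*d[1],'heel',x[:2]-.06*np.array([c,s]),'aim',np.degrees(np.arctan2(d[1],d[0])),'res',r)
E
python3 - <<'E'
from wf import *
N=np.nan
t=uc([(510,222),(540,367),(N,N),(140,303)],160,160,8); s=uc([(292,432),(209,395),(308,192),(403,218)],230,130,7)
rep({'top':t});rep({'scene':s});rep({'top':t,'scene':s})
E
```

```text
wedge [ 0.4701  0.1478 -1.332 ] deg -76.31513215511819 foot in wedge 0.12155675696788262 -0.009193644799591803 heel [0.4559 0.2061] aim -80.64032223572633 res [ 1.1464  0.192   1.0683 -0.2385 -2.2073  0.0243]
wedge [ 0.4692  0.1534 -1.2742] deg -73.00626196461434 foot in wedge 0.12651144433796785 -0.0169715362650501 heel [0.4516 0.2108] aim -80.64688620893286 res [ 0.7929  0.0807 -1.2067  0.6584  0.3054 -0.7163  0.1228 -0.1382]
wedge [ 0.4699  0.1497 -1.3089] deg -74.9943673218888 foot in wedge 0.12321504270955637 -0.012346382596456387 heel [0.4544 0.2077] aim -80.71641426965503 res [ 0.0303 -0.2732  0.3541 -0.8014 -3.0924  0.6741 -0.5766  0.8904 -2.3714
  1.1009  0.453   0.1003  0.104   1.0168]
```

Request:
{"api": "carry_out", "payload": {"steps": [{"xyz": [0.2, 0.1, 0], "rot": [0, 0, 0]}, {"xyz": [0.4, 0.1, 0], "rot": [0, 0, 0]}, {"xyz": [0.6, 0.1, 0], "rot": [0, 0, 0]}, {"xyz": [0.6, 0.1, 0], "rot": [0, 0, 0]}, {"xyz": [-1.2, 0, 0], "rot": [0, 0, 0]}, {"xyz": [-1.5, 1.5, 3], "rot": [0, 0, 0]}, {"xyz": [-1.5, 5, 4], "rot": [0, 0, 0]}, {"xyz": [-0.5, 9, 4], "rot": [0, 0, 0]}, {"xyz": [1, 12, 4], "rot": [0, 0, 0]}, {"xyz": [1, 12, 4], "rot": [0, 0, 0]}]}}

```text
t: 7.3
tool_pos: [0.4292, 0.3136, 0.0641]
orientation: [-3.121, -0.346, -0.003]
force: [-0.4, 0.2, 0.6]
opening: 0.0005
```

```bash
python3 look.py 8;  python3 - <<'E'
from h import *
crop("pics/top8.png",160,160,260,235,8,"pics/t8.png")
crop("pics/scene8.png",230,130,310,210,7,"pics/s8.png")
E
```

```text
7.4 [0.42767436 0.31056402 0.06325497] [ 0.32685426 -0.91885369 -0.02334717] 0.00045585409351554427 [ 3.12201281e+00  3.45027406e-01 -1.18892228e-03]
```

View pics/t8.png

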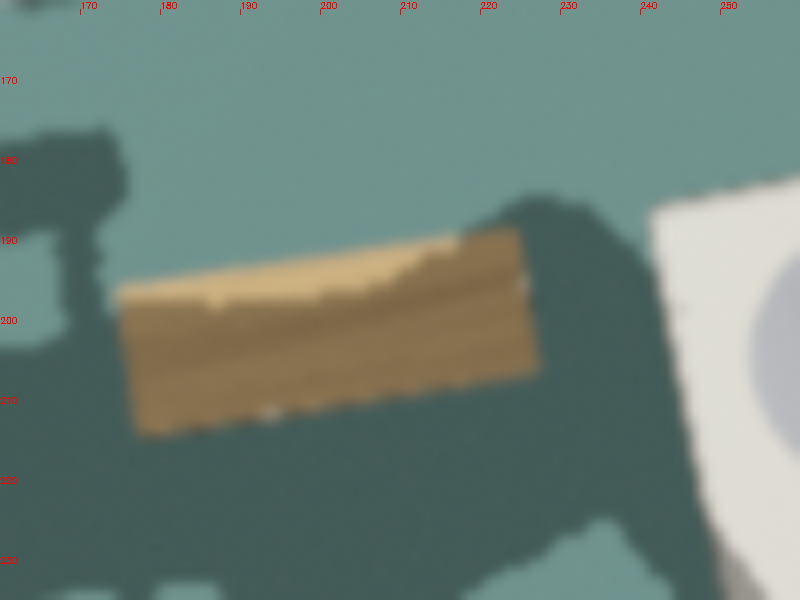

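View pics/s8.png

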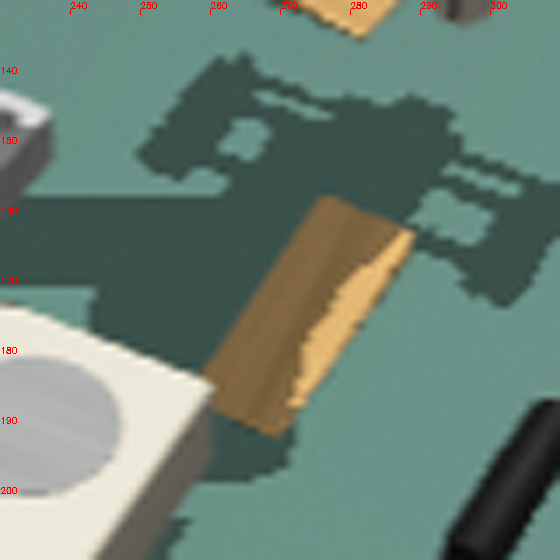

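```bash
python3 - <<'E'
from wf import *
N=np.nan
t=uc([(521,230),(541,374),(137,437),(116,287)],160,160,8); s=uc([(282,437),(N,N),(325,196),(414,235)],230,130,7)
rep({'top':t});rep({'scene':s});rep({'top':t,'scene':s})
E
```

```text
wedge [ 0.4708  0.1498 -1.3872] deg -79.48022200720129 foot in wedge 0.12369504604894883 -0.0035657019048877074 heel [0.4599 0.2088] aim -81.13140462035807 res [-0.3028  0.1077 -0.1148 -0.0083  0.1594 -0.3308  0.2571  0.2395]
wedge [ 0.4719  0.1499 -1.3793] deg -79.0275306351387 foot in wedge 0.12354059153661257 -0.005615951364319981 heel [0.4605 0.2088] aim -81.63031033322528 res [-0.1289  0.3202  0.0172 -0.0348  0.1185 -0.3228]
wedge [ 0.4711  0.1499 -1.3857] deg -79.39471381519041 foot in wedge 0.12372180144211752 -0.0040420409746039394 heel [0.4601 0.2088] aim -81.26592439861875 res [-0.3525 -0.0424 -0.1381 -0.1639  0.1478 -0.4147  0.2189  0.1605 -0.4787
  0.1627 -0.0524 -0.1405  0.0034 -0.3731]
```

Request:
{"api": "carry_out", "payload": {"steps": [{"xyz": [0.8, -2, -1.5], "rot": [0, 0, -2]}, {"xyz": [1.8, -5, -3.5], "rot": [0, 0, -2]}, {"xyz": [2.8, -7.9, -4.0], "rot": [0, 0, -2]}, {"xyz": [3.0, -9.0, -4.0], "rot": [0, 0, -2]}, {"xyz": [3.1, -9.7, -4.0], "rot": [0, 0, -2]}, {"xyz": [3.2, -10.4, -4.0], "rot": [0, 0, -2]}, {"xyz": [3.3, -11.1, -4.0], "rot": [0, 0, -2]}, {"xyz": [3.4, -11.7, -4.0], "rot": [0, 0, -2]}, {"xyz": [3.5, -12.2, -4.0], "rot": [0, 0, -2]}, {"xyz": [3.5, -12.4, -4.0], "rot": [0, 0, -2]}]}}

```text
t: 8.4
tool_pos: [0.4631, 0.1862, 0.0238]
orientation: [-3.128, -0.289, -0.001]
force: [0.6, 1.1, 0.0]
opening: 0.0006
```

```bash
python3 look.py 9;  python3 - <<'E'
from h import *
crop("pics/top9.png",170,160,270,235,8,"pics/t9.png")
crop("pics/scene9.png",220,130,300,210,7,"pics/s9.png")
E
```

```text
8.5 [0.46290355 0.1861657  0.023655  ] [-0.23991505 -0.37432085 -0.26224702] 0.0007140035543577314 [ 3.12822968e+00  2.88422154e-01 -3.88163838e-06]
```

View pics/t9.png

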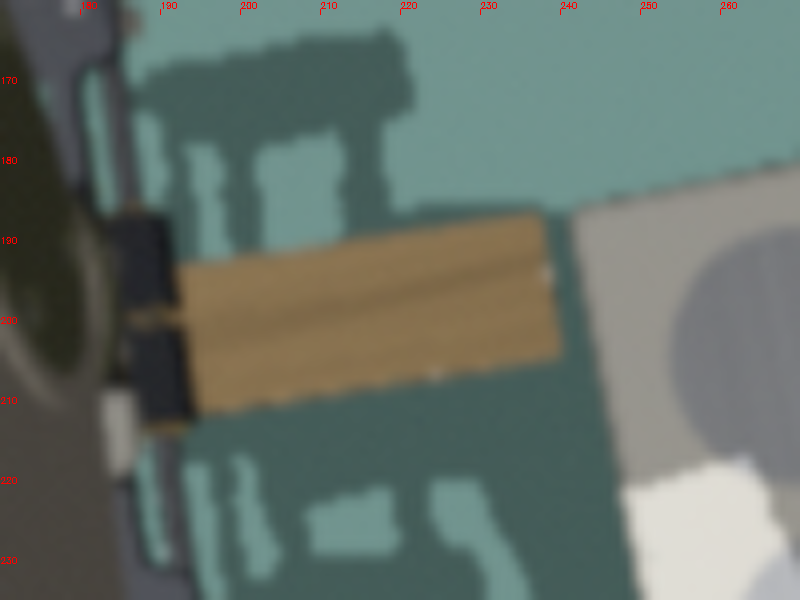

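View pics/s9.png

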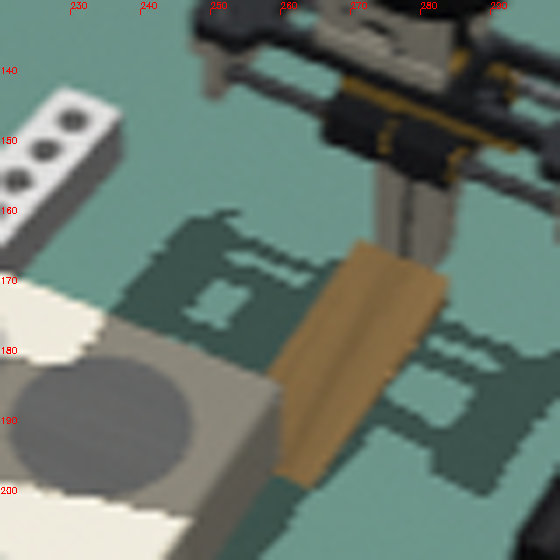

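```bash
python3 - <<'E'
from wf import *
N=np.nan
t=uc([(546,216),(562,360),(N,N),(N,N)],170,160,8); s=uc([(308,488),(N,N),(360,240),(448,280)],220,130,7)
rep({'top':t});rep({'scene':s});rep({'top':t,'scene':s})
E
```

```text
wedge [ 0.4785  0.1185 -1.4286] deg -81.85032684403686 foot in wedge 0.09170591730325679 -0.0016261472213071424 heel [0.47   0.1779] aim -82.8662003221567 res [ 0.0004  0.0035 -0.0004 -0.0035]
wedge [ 0.4764  0.1181 -1.3964] deg -80.01061467150632 foot in wedge 0.09153866246149116 -0.0023731152772190987 heel [0.466  0.1772] aim -81.49565975499634 res [-0.0584  0.068  -0.0925  0.0346  0.1528 -0.1132]
wedge [ 0.4765  0.1181 -1.3973] deg -80.05767668626878 foot in wedge 0.0915855038923465 -0.002453513164111165 heel [0.4661 0.1772] aim -81.59222450062202 res [-0.2487  0.1037  0.313   0.0233 -0.0217  0.0768 -0.0232  0.0475  0.2173
 -0.0926]
```

Request:
{"api": "carry_out", "payload": {"steps": [{"xyz": [0.1, -0.7, 0], "rot": [0, 0, 0]}, {"xyz": [0.2, -1.4, 0], "rot": [0, 0, 0]}, {"xyz": [0.3, -2.1, 0], "rot": [0, 0, 0]}, {"xyz": [0.4, -2.8, 0], "rot": [0, 0, 0]}, {"xyz": [0.5, -3.3, 0], "rot": [0, 0, 0]}, {"xyz": [0.5, -3.7, 0], "rot": [0, 0, 0]}, {"xyz": [0.6, -4.0, 0], "rot": [0, 0, 0]}, {"xyz": [0.6, -4.2, 0], "rot": [0, 0, 0]}, {"xyz": [0.6, -4.2, 0], "rot": [0, 0, 0]}]}}

```text
t: 9.4
tool_pos: [0.4689, 0.1441, 0.0236]
orientation: [3.128, 0.288, -0.0]
force: [0.8, 0.6, 0.1]
opening: -0.0
```

```bash
python3 look.py 10
```

```text
9.5 [0.46887872 0.14435709 0.02362623] [-0.42787914 -0.17422105 -0.63609237] 0.00024705690696443124 [ 3.12827847e+00  2.88694872e-01 -3.31128379e-05]
```

View pics/c10.png

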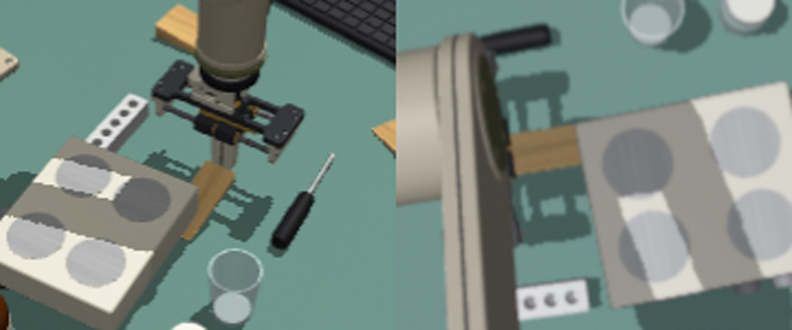

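Good. It's aligned with no contact force yet, and the wedge is under the box edge. Now I'll go in small steps and watch the force.

Request:
{"api": "carry_out", "payload": {"steps": [{"xyz": [0.05, -0.2, 0], "rot": [0, 0, 0]}, {"xyz": [0.05, -0.4, 0], "rot": [0, 0, 0]}, {"xyz": [0.1, -0.6, 0], "rot": [0, 0, 0]}, {"xyz": [0.1, -0.7, 0], "rot": [0, 0, 0]}, {"xyz": [0.1, -0.7, 0], "rot": [0, 0, 0]}]}}

```text
t: 10.0
tool_pos: [0.4699, 0.1371, 0.0236]
orientation: [3.128, 0.288, -0.0]
force: [0.1, -0.4, 0.4]
opening: 0.0005
```

Request:
{"api": "carry_out", "payload": {"steps": [{"xyz": [0, -0.1, 0], "rot": [0, 0, 0]}, {"xyz": [0, -0.2, 0], "rot": [0, 0, 0]}, {"xyz": [0.05, -0.3, 0], "rot": [0, 0, 0]}, {"xyz": [0.05, -0.3, 0], "rot": [0, 0, 0]}]}}

```text
t: 10.4
tool_pos: [0.4704, 0.1342, 0.0236]
orientation: [3.128, 0.289, -0.0]
force: [-0.2, -0.1, -0.2]
opening: 0.0005
```

Request:
{"api": "carry_out", "payload": {"steps": [{"xyz": [0, -0.1, 0], "rot": [0, 0, 0]}, {"xyz": [0, -0.2, 0], "rot": [0, 0, 0]}, {"xyz": [0.05, -0.3, 0], "rot": [0, 0, 0]}, {"xyz": [0.05, -0.3, 0], "rot": [0, 0, 0]}]}}

```text
t: 10.8
tool_pos: [0.471, 0.1311, 0.0236]
orientation: [3.128, 0.288, 0.0]
force: [-0.5, -0.3, -0.3]
opening: 0.0003
```

Request:
{"api": "carry_out", "payload": {"steps": [{"xyz": [0, -0.1, 0], "rot": [0, 0, 0]}, {"xyz": [0, -0.2, 0], "rot": [0, 0, 0]}, {"xyz": [0.05, -0.3, 0], "rot": [0, 0, 0]}, {"xyz": [0.05, -0.3, 0], "rot": [0, 0, 0]}]}}

```text
t: 11.2
tool_pos: [0.4714, 0.1282, 0.0236]
orientation: [-3.128, -0.288, 0.0]
force: [0.5, 0.7, -0.2]
opening: 0.0004
```

Request:
{"api": "carry_out", "payload": {"steps": [{"xyz": [0, -0.1, 0], "rot": [0, 0, 0]}, {"xyz": [0, -0.2, 0], "rot": [0, 0, 0]}, {"xyz": [0.05, -0.3, 0], "rot": [0, 0, 0]}, {"xyz": [0.05, -0.3, 0], "rot": [0, 0, 0]}]}}

```text
t: 11.6
tool_pos: [0.4717, 0.1261, 0.0236]
orientation: [-3.127, -0.288, 0.0]
force: [-1.1, 6.6, -0.5]
opening: 0.0009
```

The force has jumped to 6.6 N, which is in the snug range. I'll check it with another reading and a picture.

```bash
python3 look.py 11;  python3 - <<'E'
from h import *
c=[cv2.imread(f"pics/scene{k}.png")[130:260,150:300] for k in ("0","11")]
cv2.imwrite("pics/c11.png",cv2.resize(np.hstack(c),None,fx=2.6,fy=2.6,interpolation=2))
E
```

```text
11.7 [0.4717295  0.12607949 0.02367453] [-1.78635363  6.07777904  0.70631344] 0.00045935005156779373 [-3.12691892e+00 -2.88420878e-01  2.05370918e-04]
```

View pics/c11.png

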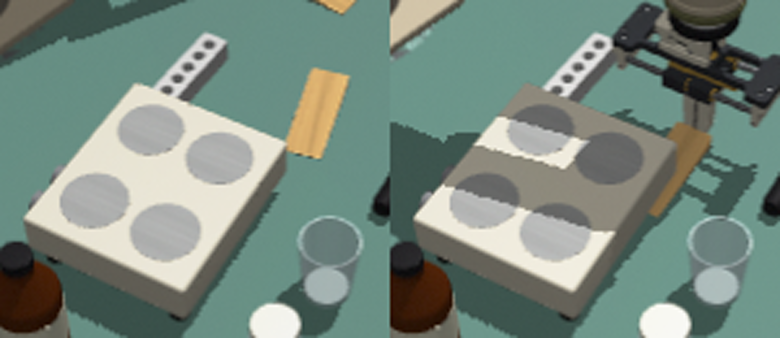

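Snug, and the stirrer hasn't moved. I'll back off, lift and go to the press corner.

Request:
{"api": "carry_out", "payload": {"steps": [{"xyz": [-0.1, 0.6, 0], "rot": [0, 0, 0]}, {"xyz": [-0.2, 1.5, 0.5], "rot": [0, 0, 0]}, {"xyz": [-0.2, 1.5, 4], "rot": [0, 0, 0]}, {"xyz": [-0.2, 1.5, 8], "rot": [0, 0, 0]}, {"xyz": [-0.2, 0.5, 10.5], "rot": [0, 0, 0]}, {"xyz": [0.5, -3, 10.5], "rot": [0, 0, 0]}, {"xyz": [1.2, -6.5, 10], "rot": [0, 0, 0]}, {"xyz": [1.8, -9, 9.5], "rot": [0, 0, 0]}, {"xyz": [1.8, -9.8, 9], "rot": [0, 0, 2]}, {"xyz": [1.8, -9.8, 8.5], "rot": [0, 0, 2]}]}}

```text
t: 12.7
tool_pos: [0.4902, 0.0264, 0.1089]
orientation: [3.122, 0.341, 0.001]
force: [0.2, 0.4, -0.4]
opening: 0.0006
```

```bash
python3 look.py 12;  python3 - <<'E'
from h import *
crop("pics/scene12.png",150,120,310,250,5,"pics/s12.png")
E
```

```text
12.8 [0.4893344  0.02773833 0.10801523] [-0.64060151  0.76322767  0.17522281] 0.0010010472842917942 [-3.12272413e+00 -3.41226843e-01  1.96358003e-03]
```

View pics/s12.png

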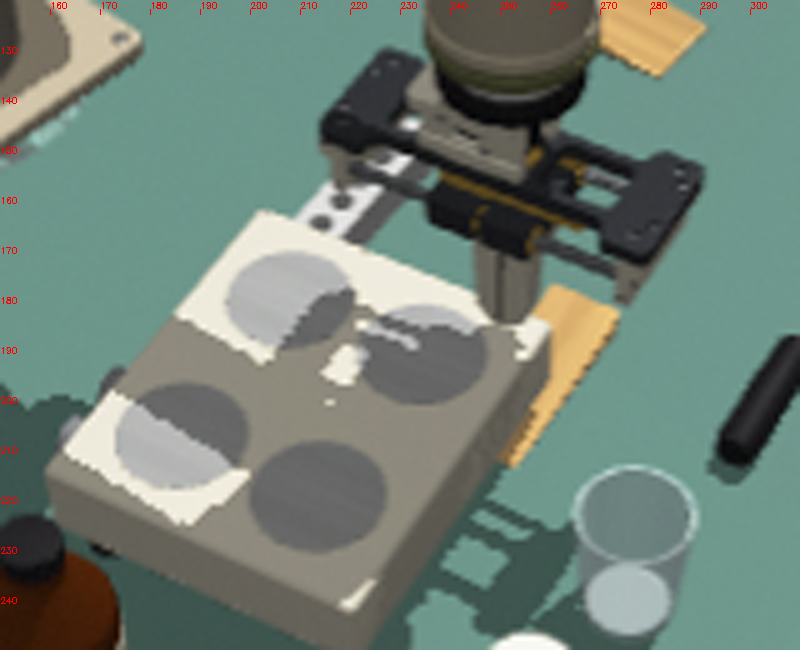

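The wedge is still under the corner and the gripper is over the press point. Pressing down now.

Request:
{"api": "carry_out", "payload": {"steps": [{"xyz": [0, 0, -0.6], "rot": [0, 0, 0]}, {"xyz": [0, 0, -1.1], "rot": [0, 0, 0]}, {"xyz": [0, 0, -1.3], "rot": [0, 0, 0]}, {"xyz": [0, 0, -1.5], "rot": [0, 0, 0]}, {"xyz": [0, 0, -1.6], "rot": [0, 0, 0]}, {"xyz": [0, 0, -1.6], "rot": [0, 0, 0]}]}}

```text
t: 13.4
tool_pos: [0.4899, 0.0274, 0.0926]
orientation: [-3.123, -0.343, 0.0]
force: [-0.3, 0.4, -0.2]
opening: 0.0008
```

Request:
{"api": "carry_out", "payload": {"steps": [{"xyz": [0, 0, -0.1], "rot": [0, 0, 0]}, {"xyz": [0, 0, -0.2], "rot": [0, 0, 0]}, {"xyz": [0, 0, -0.2], "rot": [0, 0, 0]}]}}

```text
t: 13.7
tool_pos: [0.4902, 0.0273, 0.0922]
orientation: [-3.123, -0.343, -0.001]
force: [-6.8, 0.5, 13.0]
opening: 0.0004
```

At 13 N the corner gave only about 0.4 mm, against about 6 mm before, so it no longer rocks. I'll ease the sideways load and add a little press.

Request:
{"api": "carry_out", "payload": {"steps": [{"xyz": [-0.05, 0, -0.02], "rot": [0, 0, 0]}, {"xyz": [-0.05, 0, -0.02], "rot": [0, 0, 0]}, {"xyz": [-0.05, 0, -0.02], "rot": [0, 0, 0]}, {"xyz": [-0.05, 0, -0.02], "rot": [0, 0, 0]}, {"xyz": [-0.05, 0, -0.02], "rot": [0, 0, 0]}]}}

```text
t: 14.2
tool_pos: [0.4901, 0.0273, 0.0922]
orientation: [3.123, 0.343, 0.002]
force: [-6.2, 0.5, 12.5]
opening: 0.0007
```

```bash
python3 look.py 13;  python3 - <<'E'
from h import *
crop("pics/scene13.png",150,120,310,250,5,"pics/s13.png")
E
```

```text
14.3 [0.4901196  0.02731522 0.0921808 ] [-5.34271605 -0.04310506 12.05997152] -1.7409599839662935e-05 [3.12269748e+00 3.43023353e-01 2.28122574e-03]
```

View pics/s13.png

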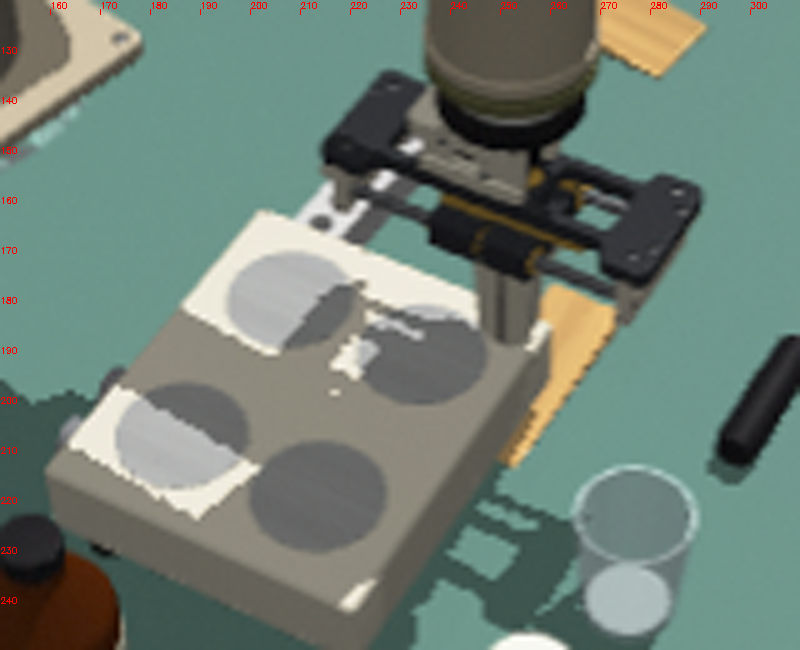

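Request:
{"api": "carry_out", "payload": {"steps": [{"xyz": [0, 0, -0.03], "rot": [0, 0, 0]}, {"xyz": [0, 0, -0.03], "rot": [0, 0, 0]}, {"xyz": [0, 0, -0.03], "rot": [0, 0, 0]}, {"xyz": [0, 0, -0.03], "rot": [0, 0, 0]}]}}

```text
t: 14.7
tool_pos: [0.4902, 0.0273, 0.0921]
orientation: [3.123, 0.343, 0.002]
force: [-6.5, 0.9, 14.9]
opening: 0.0003
```

```bash
python3 -c "
from plant import *
s=read_state();print(s['t'],s['tool_pos'],s['force']);print(close_job())"
```

```text
14.7 [0.49017    0.02733691 0.09214423] [-6.45015067  0.85591542 14.92527593]
the job is handed in; nothing more can be done
None
```

I wedged the stirrer and handed the job in at 14.7 s while still pressing on the far-left corner. No verdict was reported.

- **First press:** the corner gave about 6 mm before the foot landed, and the force rose to about 26 N, above the 10–20 N test range. I then let it come back level.
- **Wedge:** I turned the smallest wedge with two side nudges near its heel. I then pushed it heel-first along the bench until the push jumped to about 6.6 N, which is in the snug range. By dead reckoning, the foot sits about 31 mm ahead of the wedge's centre and 2–3 mm off its centreline.
- **Last checks:** at about 15 N the corner gave only about 0.5 mm and the reading was steady. By eye in the scene-camera pictures, the stirrer looked level and unmoved, the wedge was in place and clear of the fingers, and the things in view were not disturbed.
- **Left over:** a sideways force of about 6 N stayed on the fingertips during the final press. I tried to ease it and it barely changed.

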